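# Ready the hand coffee mill and point out its crank knob

## Task

A guest is about to grind coffee in the wooden hand mill on the worktop beside the range: push the mill's small drawer fully home so that it will catch the grounds, and push the crank round until its wooden knob stands at the front, straight out over the drawer. Then show the guest where to take hold: point down at the knob with the fingertips centred a finger's breadth or two above it, not touching, keep still there for two seconds and finish still pointing. Do not lift, tip or shove the mill itself along, and leave the other things where they are.

Things in the scene. Friction and masses are not known exactly. Their poses are not given: they have to be found in the camera images.
- mill: Loose brown wooden hand coffee mill, 0.8 to 1.2 kg, foot 140 x 140 mm, case 118 mm high, brass hopper above it to 160 mm, crank on top (218 mm in all). Origin: underside, 18 mm towards its right (-y) of the case's middle. Its -x side is the front, with the drawer, and faces forward to the robot, turned 30 to 70 degrees to the left; z up. In its frame the case spans x -69 to 71, y -52 to 88 mm.
- drawer_front (a point): Tip of the small brass pull in the middle of the drawer front, 38 mm above the worktop; moves with the drawer. The wooden front behind it, about 10 mm further in, is about 100 mm wide and spans z 13 to 63 mm; the drawer slides along the mill's x axis.
- mill_drawer (a joint): How far the drawer stands open, m; 0 is fully home (a firm stop), it starts 12 to 35 mm open. It runs in towards the mill's +x with a resistance of about 0.3 N.
- mill_axis (a point): Top of the crank's hub, on the crank's upright axis, 203 mm above the mill's underside; fixed to the mill.
- mill_crank (a joint): Crank angle about the upright axis, rad, counter-clockwise from above positive; turns all the way round, stays where it is left (friction 0.05 N m). 0: the knob points to the mill's right (its -y); -1.57: straight to the front (-x), over the drawer. Starts between -0.7 and -0.1.
- crank_knob (a point): Middle of the top of the crank's upright wooden knob, about 218 mm above the worktop. The knob is 26 mm in diameter, 38 mm high (z 180 to 218 mm), its axis 93 mm from the crank's axis; the crank arm, 14 mm wide, runs from the hub to the knob at z 177 to 196 mm.
- mug: White mug, loose, 94 mm high, 82 mm in diameter, handle on its own -y side; stands left of and behind the mill. Bystander. Origin: underside.
- teaspoon: Steel teaspoon, loose, 132 mm long, lying flat at the front left. Bystander. Origin: underside of its middle.
- clip_jar: Clip-top jar of beans, loose, 78 x 70 mm, 112 mm high, to the right of the mill and behind it. Bystander. Origin: underside.
- salt_box: Round wooden salt box with a small peg on its lid, loose, 70 mm in diameter, 68 mm high; at the front left. Bystander. Origin: underside.
- pad: Notepad lying flat, loose, 148 x 109 x 14 mm, at the front right. Bystander. Origin: underside.

How it is judged (in metres and radians):
On the way, in this order (a step that is already met when the one before it is completed fails the run):
1. the drawer is fully home and the crank's knob stands at the front, over the drawer (value of joint mill_drawer below 0.004 m and value of joint mill_crank between -1.94 and -1.2 rad), for 0.2 s.
2. the fingertips point down at the knob from just above, still and without touching the mill, for a second and a half (horizontal distance between the grasp point and crank_knob below 0.016 m and z of the grasp point in the frame of crank_knob between 0.02 and 0.075 m and angle between the grasp point's own z axis and vertical above 2.5 rad and contact force between each of the arm, the fingers and mill below 0.05 N), for 1.5 s.
At the end, for the whole second after the job is handed in: Drawer home within 4 mm; crank knob within 0.37 rad of straight front; tool pointing down, TCP within 16 mm of the knob's axis and 20 to 75 mm above its top (fingertips up to 55 mm above), no contact; mill upright, at rest, within 25 mm of its start (all of step 1 and horizontal distance between the grasp point and crank_knob below 0.016 m and z of the grasp point in the frame of crank_knob between 0.02 and 0.075 m and angle between the grasp point's own z axis and vertical above 2.5 rad and distance of mill from where it was at the start of the episode below 0.025 m and angle between mill's own z axis and vertical below 0.1 rad and linear speed of mill below 0.02 m/s and velocity of joint mill_crank between -0.1 and 0.1 rad/s); the robot touches nothing.
It fails at once if the mill is lifted or tipped (height (world z) of mill above 0.012 m or angle between mill's own z axis and vertical above 0.2 rad).
It fails at once if the mill is shoved along by more than 25 mm (distance of mill from where it was at the start of the episode above 0.025 m).
It fails at once if a bystander is displaced by more than 15 mm (distance of any of mug, teaspoon, clip_jar, salt_box, pad from where it was at the start of the episode above 0.015 m).
It also fails if it takes over 61 s, if anything falls off the work surface, if the arm or the gripper's body presses on something with over 40 N, if the wrist force passes 120 N, or if a joint passes its speed limit or range.

## Robot

A 6-joint arm with a two-finger parallel gripper is mounted at the origin on a cart in front of the work surface, level with it; the furniture and walls round the work are solid. World frame = base frame: x ahead of the robot, y to its left, z up, the work surface at z = 0. Lengths are in mm, angles in degrees, forces in N, time in s.
With the tool pointing down it reaches from about 425 to 950 mm from the base axis. Payload 3.5 kg.
Tool frame: the origin (TCP) lies between the finger pads, 19 mm behind the fingertips; this is the grasp point; z points along the fingers, y is the line along which they close (so a half turn about z gives the same grasp; the last joint's range is limited). The gripper opens to 85 mm and grips with 20 to 120 N. Pads are 22 mm wide; open, the fingers measure 114 mm over their backs; the gripper's body (76 mm by 85 mm) begins 54 mm behind the grasp point. The pads swing forward as they close: fully open they stand 13 mm farther back than shut.
Start: joints at [-80.615, 16.404, 90.338, -0, 73.258, -8.594], TCP at [208.379, -642.016, 250.025] pointing down, gripper open.
Joint ranges: [-158.93, 158.93], [-51.34, 127.21], [12.03, 142.37], [-87.48, 267.48], [13.55, 161.25], [-162.69, 162.69]. Speed limits (degrees/s): [159.86, 159.86, 180, 180, 180, 180].

## Interface

Orientations are given as [roll, pitch, yaw] about the fixed x, y, z axes, in that order (R = Rz(yaw) Ry(pitch) Rx(roll)).
In Python, from station import observe, get_image, calibration, finish_job gives the robot as it stands.
- The arm moves only by the shell command python3 -m creep 'ROWS' [FORCE]. ROWS is JSON, a list of rows, each a list of 7 numbers: the finger opening in cm, from 0 to 8.54, then the shift along the tool's x, y, z in cm, then the turn, a rotation vector about the tool's x, y, z in rad. In form: [[claw, x, y, z, wx, wy, wz], ...]. A call has 1 to 12 rows; each row shifts and turns the commanded pose from where the row before left it, along the tool's axes as they then stand; what a row does not reach is not made up. A row lasts 1/12 s, in which the tool goes at most 41.7 mm and 7.16 degrees, less where a joint would pass 70% of its speed; a pose out of reach is approached as far as the arm can. A call with a gripper value outside its range is refused whole. The fingers move at their own pace and stop on an object; FORCE is the grip in N (left out, the last holds). Time passes only in rows, so rows that do not move let the fingers close. It gives the time, the measured TCP pose, the force, the opening and the grip force at its end, in the units of the state.
- observe(): the state, without advancing time (a new reading comes with each control period).
- get_image(name): name is "side" or "top" or "wrist"; returns the picture (400x640x3 uint8, red, green, blue); there is no depth.
- calibration(name): a dict with "fx", "fy", "cx", "cy" (pixels), "world_to_cam" (4x4, takes a point from world to camera coordinates); the wrist camera has in their place "tool_from_camera" (4x4, takes a point from camera to tool coordinates, whose origin is the TCP and whose axes are the flange's). Camera axes: x right, y down, z forward; pixel columns grow to the right and rows downward; lengths in mm; the calibration is good to about 2 mm. A picture is of the moment at which its call begins: read the wrist's pose just before it. calibration takes no time and is no camera call.
- finish_job(): hands the job in; it is judged then, once.
The state is a dict: "t": time; "qpos": joint angles; "dq": joint speeds; "joint_efforts": joint torques, N m; "position": TCP position; "tool_rot": TCP orientation; "contact_force": force on the tool from outside, world axes, zero at the start; "wrist_torque": the same for the moment, N m; "grip_width": finger opening in mm; "gripper_force": force on a finger pad.
Only numpy, scipy, OpenCV 4.12 (cv2) and the standard library are available. Lean on these libraries where they do the work, as an engineer would, in place of code of your own. Each camera call takes 0.05 s, during which the arm holds its last target. There are 200 camera calls.

## Working session

There is one attempt and no reset: what is moved stays moved. The work goes in short steps, Python scripts to look and compute and a shell command to move; the robot and the scene stay as the last step left them, time stands still between calls to the robot, and variables do not carry over. Pictures are saved under pics/ and viewed, at most 11 in all, crops included, and the job is handed in when it is done.

```bash
mkdir -p pics; ls; python3 - <<'E'
from station import *
import cv2,numpy as np
print(observe())
for n in("side","top"):
    im=get_image(n); cv2.imwrite(f"pics/{n}0.png",cv2.cvtColor(im,cv2.COLOR_RGB2BGR)); print(n,calibration(n))
print(calibration("wrist"))
E
```

```text
pics
{'t': 0.0, 'qpos': array([-8.06169603e+01,  1.64535447e+01,  9.04227002e+01, -2.86658747e-04,
        7.32593820e+01, -8.59577351e+00]), 'dq': array([-0.09764413,  0.02822234,  0.01485296, -0.08032689,  0.00624152,
       -0.06233482]), 'joint_efforts': array([-5.45315543e-04, -4.05983627e+01, -2.92627251e+01, -2.01315484e-04,
        5.67277035e-03,  1.18966810e-05]), 'position': array([ 208.25877931, -641.42162026,  248.64694065]), 'tool_rot': array([-1.79865856e+02, -1.99998698e-02,  1.79788726e+01]), 'contact_force': array([ 0.99439696, -0.17377093,  0.09375453]), 'wrist_torque': array([-0.0002939 , -0.03157927,  0.06526696]), 'gripper_force': 0.0, 'grip_width': 85.56795435563113}
side {'fx': 409.87006659185545, 'fy': 409.87006659185545, 'cx': 321.14613100453846, 'cy': 198.3961983514265, 'world_to_cam': array([[-9.99903622e-01, -5.44248098e-03, -1.27720792e-02,
         5.01587083e+02],
       [ 9.91468611e-03,  3.64041546e-01, -9.31329937e-01,
         2.17358556e+02],
       [ 9.71831294e-03, -9.31366809e-01, -3.63952500e-01,
         8.16787167e+02],
       [ 0.00000000e+
[... 296 characters left out ...]
, -5.79419387e-03, -9.92993990e-02,
         5.12497108e+02],
       [ 9.94009613e-02, -2.11950038e-02, -9.94821703e-01,
         1.28950477e+03],
       [ 0.00000000e+00,  0.00000000e+00,  0.00000000e+00,
         1.00000000e+00]])}
{'fx': 301.68171790524724, 'fy': 301.68171790524724, 'cx': 316.02247808316787, 'cy': 195.59517039507674, 'tool_from_camera': array([[ 1.15272023e-03, -9.45374915e-01, -3.25983039e-01,
         8.44155086e+01],
       [ 9.99999159e-01,  8.96068155e-04,  9.37468738e-04,
         1.22443192e+00],
       [-5.94156409e-04, -3.25983845e-01,  9.45375153e-01,
        -1.24150100e+02],
       [ 0.00000000e+00,  0.00000000e+00,  0.00000000e+00,
         1.00000000e+00]])}
```

View pics/side0.png

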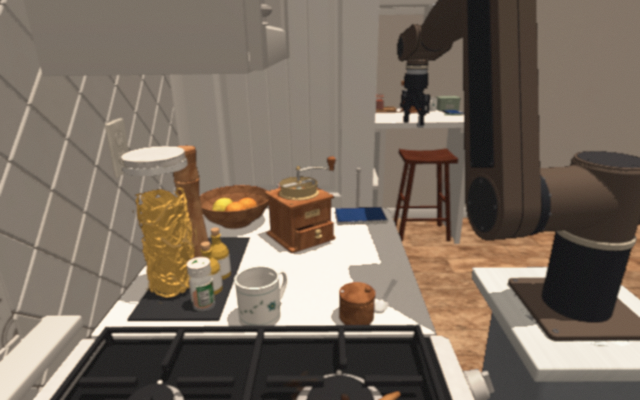

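View pics/top0.png

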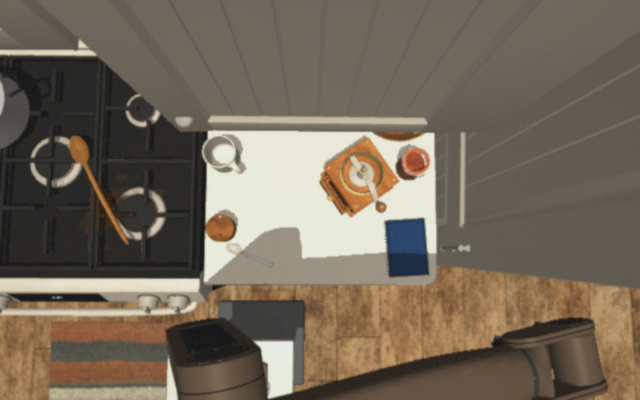

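The top view shows the mill around (360,178), with the hub near (363,173), the knob near (381,207) and the drawer facing lower-left near (335,197). The jar is at (413,163), the pad at (407,247), the mug at (222,153), the salt box at (221,227) and the spoon at (250,254). In the side view the knob is at (331,162) and the drawer pull at about (319,236). I'll enlarge both.

```bash
python3 - <<'E'
import cv2,numpy as np
a=cv2.imread("pics/top0.png")[125:225,310:440]; b=cv2.imread("pics/side0.png")[150:255,255:355]
a=cv2.resize(a,None,fx=4,fy=4,interpolation=cv2.INTER_CUBIC);b=cv2.resize(b,None,fx=2.7,fy=2.7*400/283.5*1.0,interpolation=cv2.INTER_CUBIC)
b=cv2.resize(b,(270,400)); cv2.imwrite("pics/crop0.png",np.hstack([a,b]))
E
```

```text
(no output)
```

View pics/crop0.png

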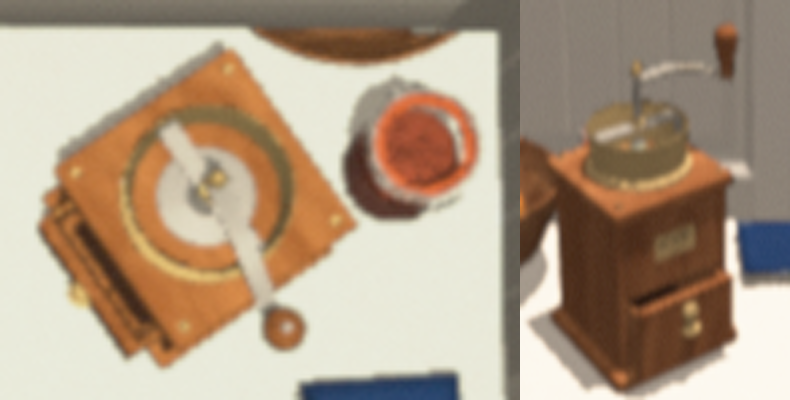

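```bash
cat > h.py <<'E'
import numpy as np
from station import *
def ray(n,u,v,z):
    c=calibration(n); M=c["world_to_cam"]; R,t=M[:3,:3],M[:3,3]
    o=-R.T@t; d=R.T@np.array([(u-c["cx"])/c["fx"],(v-c["cy"])/c["fy"],1]); return o+d*(z-o[2])/d[2]
def tri(ps):
    A=[];b=[]
    for n,u,v in ps:
        p=ray(n,u,v,0);q=ray(n,u,v,100);d=(q-p)/np.linalg.norm(q-p);P=np.eye(3)-np.outer(d,d);A.append(P);b.append(P@p)
    return np.linalg.lstsq(np.vstack(A),np.hstack(b),rcond=None)[0]
E
python3 - <<'E'
from h import *
np.set_printoptions(precision=1,suppress=True)
c=lambda x,y:(310+(x+.5)/4-.5,125+(y+.5)/4-.5)
s=lambda x,y:(255+(x-520)/2.7,150+y/3.81)
hub=ray("top",*c(213,178),203);kn=ray("top",*c(285,325),218);pull=ray("top",*c(78,296),38)
print("hub",hub,"knob",kn,np.linalg.norm((hub-kn)[:2]),"pull",pull)
cs=[ray("top",*c(*p),118) for p in((230,48),(355,222),(160,365),(58,170))]
print("corners",np.array(cs),"mean",np.mean(cs,0))
for i in range(4): d=cs[(i+1)%4]-cs[i]; print(np.linalg.norm(d),np.degrees(np.arctan2(d[1],d[0])))
print("tri knob",tri([("top",*c(285,325)),("side",*s(726,30))]),"tri pull",tri([("top",*c(78,296)),("side",*s(691,328))]),tri([("top",*c(78,296)),("side",*s(691,310))]))
for nm,p,z in(("jar",(413,160),112),("pad tl",(386,221),14),("pad bl",(390,276),14),("spoon end r",(273,265),5),("salt",(221,225),68)): print(nm,ray("top",*p,z))
d=kn-hub;print("crank dir",np.degrees(np.arctan2(d[1],d[0])))
E
```

```text
hub [ 563.7 -318.9  203. ] knob [ 479.4 -356.9  218. ] 92.42488008475134 pull [ 512.9 -248.9   38. ]
corners [[ 657.5 -338.4  118. ]
 [ 550.9 -413.8  118. ]
 [ 463.5 -295.3  118. ]
 [ 581.4 -233.7  118. ]] mean [ 563.3 -320.3  118. ]
130.50448272888994 -144.75124879941578
147.16357458951538 126.4126675958055
133.04084903548542 27.590214786722292
129.4133778738496 -54.02528996667136
tri knob [ 477.  -357.4  213.3] tri pull [ 511.2 -248.8   39.1] [ 510.4 -248.3   52.6]
jar [ 601.6 -451.3  112. ]
pad tl [ 457.5 -398.2   14. ]
pad bl [ 315.6 -407.3   14. ]
spoon end r [ 342.6 -105.     5. ]
salt [442.5  20.5  68. ]
crank dir -155.73608664324075
```

The measurements agree with the given sizes. The crank radius comes out at 92.4 mm against 93, and the triangulated pull height is 39 mm against 38. Yaw is about -54° and the crank starts at about -0.2 rad. I'll close the fingers and travel high to a point in front of the drawer.

```bash
python3 -m creep '[[0,0,0,-2.5,0,0,0],[0,0,0,-2.5,0,0,0],[0,2.8,-2.3,0,0,0,0],[0,2.8,-2.3,0,0,0,0],[0,2.8,-2.3,0,0,0,0],[0,2.8,-2.3,0,0,0,0],[0,2.8,-2.3,0,0,0,0],[0,2.8,-2.3,0,0,0,0],[0,2.8,-2.3,0,0,0,0],[0,2.8,-2.3,0,0,0,0],[0,2.8,-2.3,0,0,0,0],[0,2.8,-2.3,0,0,0,0]]' 20
python3 -m creep '[[0,2.8,-2.3,0,0,0,0],[0,2.8,-2.3,0,0,0,0],[0,2.8,-2.3,0,0,0,0],[0,2.8,-2.3,0,0,0,0],[0,0,0,0,0,0,-0.105],[0,0,0,0,0,0,-0.105],[0,0,0,0,0,0,-0.105],[0,0,0,0,0,0,0],[0,0,0,0,0,0,0]]'
```

```text
t: 1.1
position: [404.1, -335.0, 299.6]
tool_rot: [-180.0, 0.0, 18.0]
contact_force: [0.6, 0.5, 0.2]
grip_width: -0.1
gripper_force: 0.0
t: 1.85
position: [481.7, -214.5, 299.6]
tool_rot: [-180.0, 0.0, 35.9]
contact_force: [0.6, 0.2, -0.3]
grip_width: -0.1
gripper_force: 0.0
```

```bash
python3 -m creep '[[0,0,0,0,-0.102,0,0],[0,0,0,0,-0.102,0,0],[0,0,0,0,-0.102,0,0],[0,0,0,0,-0.102,0,0],[0,0,0,0,-0.102,0,0],[0,0,0,0,-0.102,0,0],[0,0,0,0,0,0,0],[0,0,0,0,0,0,0]]'
python3 -m creep '[[0,0,-1.72,2.46,0,0,0],[0,0,-1.72,2.46,0,0,0],[0,0,-1.72,2.46,0,0,0],[0,0,-1.72,2.46,0,0,0],[0,0,-1.72,2.46,0,0,0],[0,0,-1.72,2.46,0,0,0],[0,0,-1.72,2.46,0,0,0],[0,0,-1.72,2.46,0,0,0],[0,0,0,0,0,0,0],[0,0,0,0,0,0,0]]'
python3 - <<'E'
from h import *
import cv2
from scipy.spatial.transform import Rotation as R
s=observe();print(s['t'],s['position'],s['tool_rot'],s['qpos'])
Rm=R.from_euler('xyz',s['tool_rot'],degrees=True).as_matrix();print(Rm.round(3))
f=np.array([np.cos(np.radians(126)),np.sin(np.radians(126))]);r=s['position'][:2]-[563.7,-318.9];print("front",r@f,"lat",f[0]*r[1]-f[1]*r[0])
a=get_image("top")[115:265,290:440];b=get_image("side")[130:280,255:405]
cv2.imwrite("pics/c1.png",cv2.cvtColor(cv2.resize(np.hstack([a,b]),None,fx=2.6,fy=2.6,interpolation=cv2.INTER_CUBIC),cv2.COLOR_RGB2BGR))
E
```

```text
t: 2.52
position: [481.1, -214.1, 299.2]
tool_rot: [145.1, -0.0, 36.0]
contact_force: [-0.4, -0.3, 0.5]
grip_width: -0.1
gripper_force: 0.0
t: 3.35
position: [481.6, -215.8, 58.5]
tool_rot: [145.2, 0.1, 35.9]
contact_force: [-0.3, 0.4, -0.3]
grip_width: 0.0
gripper_force: 0.0
3.35 [ 481.56462422 -215.78541518   58.47406065] [1.45166247e+02 1.41193584e-01 3.59062510e+01] [-28.9829381    4.29337599 132.94450428 -53.88442585  17.59756621
  73.53856801]
[[ 0.81   0.483  0.333]
 [ 0.586 -0.664 -0.464]
 [-0.002  0.571 -0.821]]
front 131.6994140601045 lat 5.839682592962866
```

View pics/c1.png

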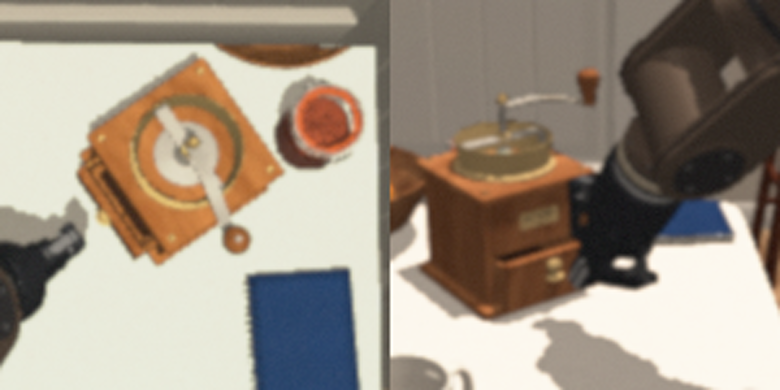

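The fingers stand in front of the pull and the mill hasn't moved. I'll centre them, lower a little, then push in small steps and watch the force.

```bash
python3 -m creep '[[0,0.3,0,0.86,0,0,0],[0,0.3,0,0.86,0,0,0],[0,0,0,0,0,0,0],[0,0,0,0,0,0,0]]'
python3 -m creep '[[0,0,0.25,0.17,0,0,0],[0,0,0.25,0.17,0,0,0],[0,0,0.25,0.17,0,0,0],[0,0,0.25,0.17,0,0,0],[0,0,0.25,0.17,0,0,0],[0,0,0,0,0,0,0]]'
python3 -m creep '[[0,0,0.16,0.11,0,0,0],[0,0,0.16,0.11,0,0,0],[0,0,0.16,0.11,0,0,0]]'
python3 -m creep '[[0,0,0.16,0.11,0,0,0],[0,0,0.16,0.11,0,0,0]]'
```

```text
t: 3.78
position: [494.3, -220.5, 48.4]
tool_rot: [144.7, -0.1, 36.0]
contact_force: [-0.4, -0.1, -0.3]
grip_width: -0.2
gripper_force: 0.0
t: 4.28
position: [502.1, -232.4, 46.4]
tool_rot: [144.9, -0.0, 36.0]
contact_force: [-0.2, -0.8, 0.6]
grip_width: -0.1
gripper_force: 0.0
t: 4.53
position: [505.0, -236.5, 45.9]
tool_rot: [145.0, 0.0, 36.0]
contact_force: [-0.1, 0.0, 0.6]
grip_width: -0.4
gripper_force: 0.2
t: 4.7
position: [507.3, -239.7, 46.0]
tool_rot: [145.0, 0.0, 36.0]
contact_force: [-0.3, 0.4, -0.4]
grip_width: 0.4
gripper_force: 0.2
```

```bash
python3 -m creep '[[0,0,0.16,0.11,0,0,0],[0,0,0,0,0,0,0]]' | sed -n 2,4p
python3 -m creep '[[0,0,0.16,0.11,0,0,0],[0,0,0,0,0,0,0]]' | sed -n 2,4p
python3 -m creep '[[0,0,0.16,0.11,0,0,0],[0,0,0,0,0,0,0]]'| sed -n 2,4p
python3 - <<'E'
from h import *
import cv2
s=observe();print(s['contact_force'],s['position'])
a=get_image("top")[115:265,290:440];b=get_image("side")[130:280,255:405]
cv2.imwrite("pics/c2.png",cv2.cvtColor(cv2.resize(np.hstack([a,b]),None,fx=2.6,fy=2.6,interpolation=cv2.INTER_CUBIC),cv2.COLOR_RGB2BGR))
E
```

```text
position: [508.8, -241.5, 46.2]
tool_rot: [144.9, -0.0, 36.0]
contact_force: [-0.3, -0.1, -0.5]
position: [509.9, -243.0, 46.3]
tool_rot: [144.9, -0.0, 36.0]
contact_force: [-0.7, -0.3, -0.0]
position: [511.0, -244.6, 46.3]
tool_rot: [144.9, -0.0, 36.0]
contact_force: [-0.5, 0.7, 0.7]
[-0.45989476  0.65115299  0.6813684 ] [ 511.0296279  -244.55365151   46.3435323 ]
```

View pics/c2.png

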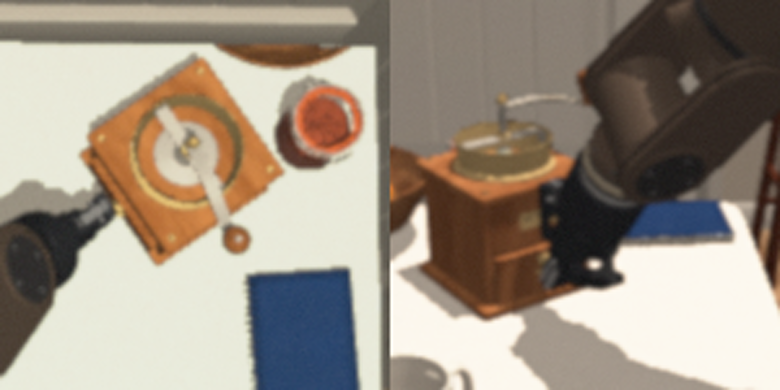

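The drawer is nearly in, with a thin dark gap still showing, and the mill hasn't moved. I'll continue until I feel the stop.

```bash
for i in 1; do python3 -m creep '[[0,0,0.16,0.11,0,0,0],[0,0,0,0,0,0,0]]' | sed -n 2,4p
python3 -m creep '[[0,0,0.16,0.11,0,0,0],[0,0,0,0,0,0,0]]' | sed -n 2,4p
python3 -m creep '[[0,0,0.16,0.11,0,0,0],[0,0,0,0,0,0,0]]'| sed -n 2,4p; done
```

```text
position: [512.1, -246.1, 46.3]
tool_rot: [144.9, -0.0, 36.0]
contact_force: [0.8, 0.5, 0.3]
position: [513.3, -247.7, 46.3]
tool_rot: [144.9, -0.0, 36.0]
contact_force: [-0.1, 0.1, 0.2]
position: [514.4, -249.3, 46.3]
tool_rot: [144.9, -0.0, 36.0]
contact_force: [0.0, -0.5, 0.2]
```

```bash
python3 -m creep '[[0,0,0.16,0.11,0,0,0],[0,0,0,0,0,0,0]]' | sed -n 2,4p
python3 - <<'E'
from h import *
import cv2
a=get_image("top");cv2.imwrite("pics/top3.png",cv2.cvtColor(a,cv2.COLOR_RGB2BGR))
g=lambda p:cv2.cvtColor(cv2.imread(p),cv2.COLOR_BGR2GRAY).astype(np.float32)
A,B=g("pics/top0.png"),g("pics/top3.png")
for w in((slice(135,180),slice(345,402)),(slice(150,205),slice(345,402)),(slice(145,182),slice(400,435))): print(cv2.phaseCorrelate(A[w],B[w],cv2.createHanningWindow((B[w].shape[1],B[w].shape[0]),cv2.CV_32F)))
cv2.imwrite("pics/c3.png",cv2.resize(cv2.imread("pics/top3.png")[140:220,310:410],None,fx=6,fy=6,interpolation=cv2.INTER_CUBIC))
E
```

```text
position: [515.4, -250.7, 46.2]
tool_rot: [144.9, 0.0, 36.0]
contact_force: [-0.7, 1.7, -0.3]
((0.12413187718332352, 0.382392199410301), 0.9104736822622793)
((-0.006390277452432258, -0.04877936252145787), 0.9581309530470107)
((0.0025680789227742196, 0.016625292085503673), 0.9313481092453003)
```

View pics/c3.png

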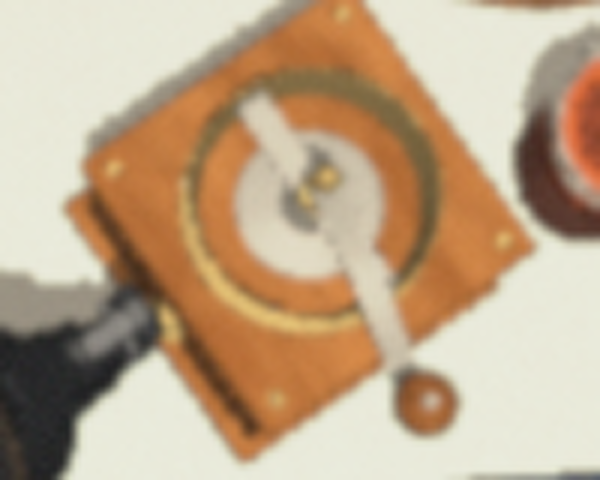

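The force has begun to rise, to about 1.8 N along the slide. I'll push a few millimetres more to be sure it's home.

```bash
python3 -m creep '[[0,0,0.12,0.08,0,0,0],[0,0,0,0,0,0,0]]' | sed -n 2,4p
python3 -m creep '[[0,0,0.12,0.08,0,0,0],[0,0,0,0,0,0,0]]' | sed -n 2,4p
python3 -m creep '[[0,0,0.12,0.08,0,0,0],[0,0,0,0,0,0,0]]' | sed -n 2,4p
cat > d.py <<'E'
import sys
from h import *
import cv2
a=get_image("top");cv2.imwrite(sys.argv[1],cv2.cvtColor(a,cv2.COLOR_RGB2BGR))
g=lambda p:cv2.cvtColor(cv2.imread(p),cv2.COLOR_BGR2GRAY).astype(np.float32)
A,B=g("pics/top0.png"),g(sys.argv[1])
for w in((slice(135,165),slice(350,402)),(slice(150,205),slice(345,402))): print(cv2.phaseCorrelate(A[w],B[w],cv2.createHanningWindow((B[w].shape[1],B[w].shape[0]),cv2.CV_32F)))
E
python3 d.py pics/top4.png; python3 -c "
from station import *
print(observe()['contact_force'])"
```

```text
position: [515.8, -251.4, 46.0]
tool_rot: [145.0, 0.0, 36.0]
contact_force: [-3.4, 2.9, 3.6]
position: [516.6, -252.4, 46.0]
tool_rot: [145.0, 0.0, 36.0]
contact_force: [-3.1, 4.7, 4.0]
position: [517.4, -253.5, 46.0]
tool_rot: [145.0, 0.0, 36.0]
contact_force: [-3.2, 4.6, 4.3]
((0.5051485416453438, -0.7857023674117407), 0.8470755159119029)
((1.0134652416395866, -0.536013858079663), 0.9093838919533623)
[-3.16629236  4.10494813  2.43411931]
```

The force levelled at about 5.6 N and the mill slid about 2 mm, so the drawer is home. I'll back off, rise, straighten the tool and open the fingers to about 50 mm.

```bash
python3 -m creep '[[0,0,-0.5,-0.35,0,0,0],[0,0,-1,-0.7,0,0,0],[0,0,-1,-0.7,0,0,0],[0,0,1.43,-2.05,0,0,0],[0,0,1.43,-2.05,0,0,0],[0,0,1.43,-2.05,0,0,0],[0,0,1.43,-2.05,0,0,0],[0,0,1.43,-2.05,0,0,0],[0,0,1.43,-2.05,0,0,0],[0,0,1.43,-2.05,0,0,0],[0,0,1.43,-2.05,0,0,0],[0,0,1.43,-2.05,0,0,0]]'
python3 -m creep '[[5.0,0,0.6,-0.9,0.102,0,0],[5,0,0.6,-1,0.102,0,0],[5,0,0,-1,0.102,0,0],[5,0,0,0,0.102,0,0],[5,0,0,0,0.102,0,0],[5,0,0,0,0.1,0,0],[5,0,0,0,0,0,0],[5,0,0,0,0,0,0]]'
python3 d.py pics/top5.png; python3 - <<'E'
import cv2
cv2.imwrite("pics/c5.png",cv2.resize(cv2.imread("pics/top5.png")[125:225,310:440],None,fx=4,fy=4,interpolation=cv2.INTER_CUBIC))
E
```

```text
t: 7.57
position: [499.2, -228.6, 272.6]
tool_rot: [144.9, -0.0, 36.0]
contact_force: [0.3, -1.1, -0.3]
grip_width: -0.1
gripper_force: 0.0
t: 8.23
position: [497.4, -226.4, 302.3]
tool_rot: [179.8, 0.0, 36.0]
contact_force: [0.9, 0.8, -0.4]
grip_width: 50.4
gripper_force: 0.0
((0.4290596064446852, -0.8554306042016133), 0.7866176387410105)
((1.1693480714467164, -0.4602242350489121), 0.5175610129038493)
```

View pics/c5.png

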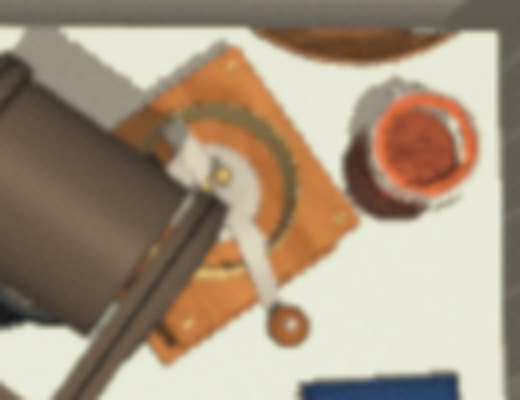

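Here the arm covers the drawer. The knob's top is at crop (290,325) and the hub dot at (222,175), about 1 px from where they were, so the mill slid only 2-3 mm. I'll place the open fingers above the knob with the closing line along the tangent.

```bash
python3 -m creep '[[5,0,0,0,0,0,0.102],[5,0,0,0,0,0,0.102],[5,-1.75,2.85,0,0,0,0],[5,-1.75,2.85,0,0,0,0],[5,-1.75,2.85,0,0,0,0],[5,-1.75,2.85,0,0,0,0],[5,0,0,1.5,0,0,0],[5,0,0,1.5,0,0,0],[5,0,0,0,0,0,0],[5,0,0,0,0,0,0]]'
python3 - <<'E'
from h import *
import cv2
s=observe();print(s['position'])
c=calibration("wrist");a=get_image("wrist")
T=np.linalg.inv(c["tool_from_camera"])
from scipy.spatial.transform import Rotation as R
Rm=R.from_euler('xyz',s['tool_rot'],degrees=True).as_matrix()
for z in(218,):
  p=T@np.r_[Rm.T@(np.array([480.3,-359.3,z])-s['position']),1];print("expect knob px",c["fx"]*p[0]/p[2]+c["cx"],c["fy"]*p[1]/p[2]+c["cy"])
cv2.imwrite("pics/w6.png",cv2.cvtColor(a,cv2.COLOR_RGB2BGR))
E
```

```text
t: 9.12
position: [479.9, -357.3, 272.1]
tool_rot: [180.0, 0.0, 24.4]
contact_force: [0.6, 0.3, 0.4]
grip_width: 50.0
gripper_force: 0.0
[ 479.88672434 -357.30196749  272.07976827]
expect knob px 316.7830682649349 229.37107474814997
```

View pics/w6.png

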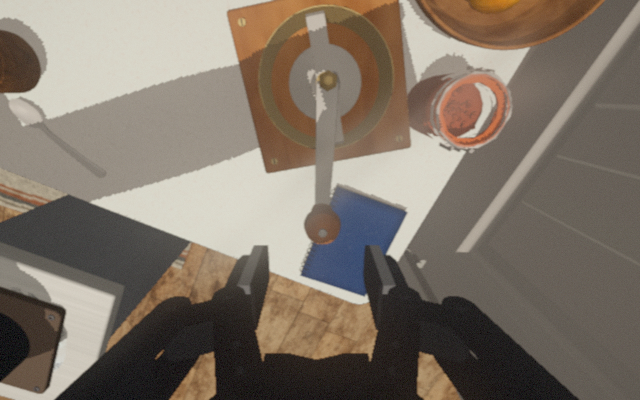

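The wrist view puts the knob's top near (322,222) and the hub near (327,79). Nothing sticks out from under the case's left edge, so the drawer looks home. I'll cast both points.

```bash
cat >> h.py <<'E'
def wray(s,u,v,z):
    from scipy.spatial.transform import Rotation as R
    c=calibration("wrist");T=c["tool_from_camera"];Rm=R.from_euler('xyz',s['tool_rot'],degrees=True).as_matrix()
    o=s['position']+Rm@T[:3,3];d=Rm@T[:3,:3]@np.array([(u-c["cx"])/c["fx"],(v-c["cy"])/c["fy"],1]);return o+d*(z-o[2])/d[2]
E
python3 - <<'E'
from h import *
s=observe();k=wray(s,322,222,218);h=wray(s,327,79,203);print(k,h,np.linalg.norm((k-h)[:2]),np.degrees(np.arctan2(*(k-h)[1::-1])))
E
```

```text
[ 486.56330782 -360.94972797  218.        ] [ 567.10165481 -327.37442775  203.        ] 87.2566680595994 -157.3694335337971
```

The two views of the knob agree within about 6 mm. I'll centre on the mean (483,-360), go down round the knob and narrow the fingers.

```bash
python3 -m creep '[[5,0.16,0.37,0,0,0,0],[5,0,0,1.3,0,0,0],[5,0,0,1.3,0,0,0],[5,0,0,1.3,0,0,0],[5,0,0,1.3,0,0,0],[5,0,0,1.3,0,0,0],[5,0,0,0,0,0,0],[5,0,0,0,0,0,0]]'
python3 -m creep '[[3.4,0,0,0,0,0,0],[3.4,0,0,0,0,0,0],[3.4,0,0,0,0,0,0],[3.4,0,0,0,0,0,0]]'
```

```text
t: 9.83
position: [483.0, -360.8, 206.2]
tool_rot: [-179.9, 0.0, 24.3]
contact_force: [0.2, -0.5, 0.3]
grip_width: 50.1
gripper_force: 0.0
t: 10.17
position: [483.9, -361.7, 209.1]
tool_rot: [179.8, -0.1, 24.3]
contact_force: [0.4, 0.3, 0.1]
grip_width: 34.2
gripper_force: 0.0
```

```bash
python3 -m creep '[[3.4,0.015,-0.53,0,0,0,0.0576],[3.4,0.015,-0.53,0,0,0,0.0576],[3.4,0.015,-0.53,0,0,0,0.0576],[3.4,0.015,-0.53,0,0,0,0.0576],[3.4,0.015,-0.53,0,0,0,0.0576],[3.4,0.015,-0.53,0,0,0,0.0576],[3.4,0.015,-0.53,0,0,0,0.0576],[3.4,0.015,-0.53,0,0,0,0.0576],[3.4,0.015,-0.53,0,0,0,0.0576],[3.4,0.015,-0.53,0,0,0,0.0576],[3.4,0,0,0,0,0,0],[3.4,0,0,0,0,0,0]]'
python3 - <<'E'
from h import *
import cv2
a=get_image("top")[115:265,290:440];b=get_image("side")[130:280,255:405]
cv2.imwrite("pics/c7.png",cv2.cvtColor(cv2.resize(np.hstack([a,b]),None,fx=2.6,fy=2.6,interpolation=cv2.INTER_CUBIC),cv2.COLOR_RGB2BGR))
E
```

```text
t: 11.17
position: [476.6, -309.6, 208.5]
tool_rot: [179.9, -0.1, -8.6]
contact_force: [-0.2, -0.4, -0.9]
grip_width: 34.4
gripper_force: 0.0
```

View pics/c7.png

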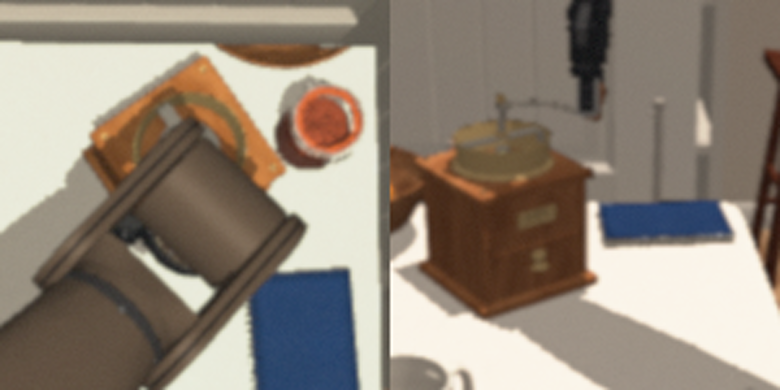

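The drawer front is now flush and the crank is following the fingers. The side view shows the knob a few millimetres outside the pads' middle, so I'll shift outward 5 mm and keep turning.

```bash
python3 -m creep '[[3.4,-0.5,0,0,0,0,0],[3.4,0.02,-0.63,0,0,0,0.068],[3.4,0.02,-0.63,0,0,0,0.068],[3.4,0.02,-0.63,0,0,0,0.068],[3.4,0.02,-0.63,0,0,0,0.068],[3.4,0.02,-0.63,0,0,0,0.068],[3.4,0.02,-0.63,0,0,0,0.068]]'
python3 -m creep '[[3.4,0.02,-0.63,0,0,0,0.068],[3.4,0.02,-0.63,0,0,0,0.068],[3.4,0.02,-0.63,0,0,0,0.068],[3.4,0.02,-0.63,0,0,0,0.068],[3.4,0.02,-0.63,0,0,0,0.068],[3.4,0.02,-0.63,0,0,0,0.068],[3.4,0,0,0,0,0,0],[3.4,0,0,0,0,0,0]]'
```

```text
t: 11.85
position: [484.2, -273.9, 208.1]
tool_rot: [179.9, -0.1, -32.2]
contact_force: [-0.5, -1.5, -0.5]
grip_width: 34.2
gripper_force: 0.4
t: 12.52
position: [510.2, -246.4, 207.9]
tool_rot: [180.0, -0.1, -55.3]
contact_force: [-0.4, -0.3, 0.2]
grip_width: 34.3
gripper_force: 0.0
```

```bash
python3 -m creep '[[5,0,0,0,0,0,0],[5,0,0,0,0,0,0],[5,0,0,0,0,0,0],[5,0,0,-1,0,0,0],[5,0,0,-1.5,0,0,0],[5,0,0,-1.6,0,0,0],[5,0,0,-1.6,0,0,0],[5,0,0,0,0,0,0],[5,0,0,0,0,0,0]]'
python3 - <<'E'
from h import *
import cv2
s=observe();print(s['position'],s['tool_rot'],s['qpos'])
a=get_image("wrist");b=get_image("side")
cv2.imwrite("pics/s8.png",cv2.cvtColor(b,cv2.COLOR_RGB2BGR));cv2.imwrite("pics/w8.png",cv2.cvtColor(a,cv2.COLOR_RGB2BGR))
p=np.hstack([cv2.resize(a[0:300,150:490],None,fx=1.3,fy=1.3),cv2.resize(b[140:260,260:360],(325,390),interpolation=cv2.INTER_CUBIC)])
cv2.imwrite("pics/c8.png",cv2.cvtColor(p,cv2.COLOR_RGB2BGR))
E
```

```text
t: 13.27
position: [510.8, -246.7, 266.6]
tool_rot: [-179.9, -0.3, -55.4]
contact_force: [-0.2, 1.5, -0.8]
grip_width: 50.0
gripper_force: 0.0
[ 510.79704706 -246.70191502  266.60546423] [-179.93746233   -0.28608202  -55.40834467] [-3.60104762e+01  1.96279613e+00  1.04905509e+02 -3.77053900e-02
  7.28410856e+01  1.09408745e+02]
```

View pics/c8.png

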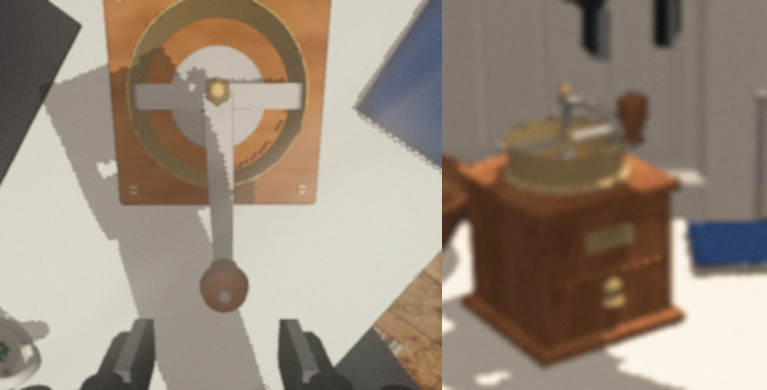

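The knob stands straight out over the drawer, at wrist pixel (322,~225), with the crank arm perpendicular to the front. The side view shows the drawer flush and the knob at (319,170). I'll locate the knob from both views and take the top view too if it's visible.

```bash
python3 - <<'E'
from h import *
s=observe();np.set_printoptions(precision=1,suppress=True)
k=wray(s,321.7,220,218);k2=wray(s,322,226,218);h=wray(s,317.5,69.5,203);print("wrist",k,k2,"hub",h)
print("side z218",ray("side",318.8,169.8,218))
d=wray(s,321.7,223,218)-wray(s,321.7,223,180); p0=wray(s,321.7,223,218); q0=ray("side",318.8,169.8,218); e=ray("side",318.8,169.8,180)-q0
A=np.c_[d,-e];t=np.linalg.lstsq(A,q0-p0,rcond=None)[0];print("tri",p0+d*t[0],q0+e*t[1])
b0=np.array([565,-321.]);r=k2[:2]-b0;print("az",np.degrees(np.arctan2(r[1],r[0])),np.hypot(*r))
E
```

```text
wrist [ 513.2 -257.   218. ] [ 510.7 -253.8  218. ] hub [ 564.5 -326.6  203. ]
side z218 [ 505.7 -237.9  218. ]
tri [ 510.4 -253.2  212. ] [ 505.9 -253.6  213.1]
az 128.93310103494613 86.39658094432826
```

The estimates put the knob near (511,-250), about 4 mm from the TCP's axis, well inside the tolerance. I'll centre, lower slightly, shut the fingers into a pointer and hold.

```bash
python3 -m creep '[[0,0.15,0.1,0.2,0,0,0],[0,0.15,0.1,0.2,0,0,0],[0,0,0,0.2,0,0,0],[0,0,0,0,0,0,0],[0,0,0,0,0,0,0],[0,0,0,0,0,0,0],[0,0,0,0,0,0,0],[0,0,0,0,0,0,0],[0,0,0,0,0,0,0],[0,0,0,0,0,0,0],[0,0,0,0,0,0,0],[0,0,0,0,0,0,0]]'
for i in 1 2 3; do python3 -m creep '[[0,0,0,0,0,0,0],[0,0,0,0,0,0,0],[0,0,0,0,0,0,0],[0,0,0,0,0,0,0],[0,0,0,0,0,0,0],[0,0,0,0,0,0,0],[0,0,0,0,0,0,0],[0,0,0,0,0,0,0],[0,0,0,0,0,0,0],[0,0,0,0,0,0,0],[0,0,0,0,0,0,0],[0,0,0,0,0,0,0]]'|tail -5; done
python3 - <<'E'
from h import *
import cv2
s=observe();print(s['position'])
a=get_image("wrist");b=get_image("side")
p=np.hstack([cv2.resize(a[0:300,150:490],None,fx=1.3,fy=1.3),cv2.resize(b[140:260,260:360],(325,390),interpolation=cv2.INTER_CUBIC)])
cv2.imwrite("pics/c9.png",cv2.cvtColor(p,cv2.COLOR_RGB2BGR))
E
```

```text
t: 14.37
position: [510.4, -249.9, 259.1]
tool_rot: [-180.0, -0.1, -55.4]
contact_force: [0.3, -1.1, -0.2]
grip_width: -0.1
gripper_force: 0.0
position: [510.4, -249.9, 259.0]
tool_rot: [-180.0, -0.1, -55.4]
contact_force: [0.1, -0.6, 0.2]
grip_width: 0.5
gripper_force: 0.0
position: [510.4, -249.9, 259.0]
tool_rot: [-180.0, -0.1, -55.4]
contact_force: [-0.3, 0.2, -0.1]
grip_width: 0.0
gripper_force: 0.0
position: [510.4, -249.9, 259.0]
tool_rot: [-180.0, -0.1, -55.4]
contact_force: [0.1, -0.5, 0.5]
grip_width: -0.5
gripper_force: 0.0
[ 510.37384768 -249.88804332  258.99963386]
```

View pics/c9.png

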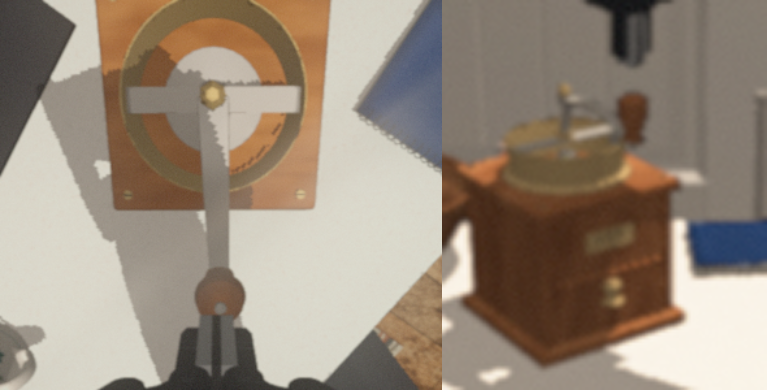

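The fingertips sit centred over the knob in both views and clear of it, and the drawer is flush. The hold has lasted over 3 s, so I'm handing it in.

```bash
python3 -c "
from station import *
print(finish_job())"
```

```text
the job is handed in; nothing more can be done
None
```

The job is handed in with the drawer pushed home, the knob at the front over the drawer, and the closed fingertips still pointing down about 22 mm above it; the mill slid only 2–3 mm. The hand-in returned no verdict.

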